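# Count along the charging rack and park the power bank in the third gap

## Task

Park the green power bank in the third gap of the bamboo charging rack, counting every gap, empty or filled, from the end of the rack nearest the blue vase. First count by touch: with the fingers held together, run a fingertip along the top of the rack's front rail from over the first gap, past the second, to over the third, without leaving the rail. Then push the power bank along the shelf into that third gap until it is fully home against the back board, sliding it only (never picking it up or tipping it) and leaving everything else where it is.

Things in the scene. Friction and masses are not known exactly. Their poses are not given: they have to be found in the camera images.
- rack: Bamboo charging rack fixed on the lower shelf, 370 mm wide along its y, no floor: things slide in on the shelf. Origin on the shelf, mid row of divider fronts (x = 0); x points into the gaps, away from the robot, z up. Seven 10 mm dividers, 70 mm deep, 44 mm high, at y = 0, +-60, +-120, +-180 mm make six 50 mm gaps centred at y = +-30, +-90, +-150 mm. May be turned a little.
- back_board (a point): Middle of the top front edge of the rack's back board, 70 mm behind the divider fronts, 56 mm above the shelf; the board is 12 mm thick and closes all six gaps at the back. Axes as the rack's. Third gap from the vase end: rack y = +30 mm if the vase is at positive y of the rack (count +150, +90, +30), y = -30 mm if it is at negative y (count -150, -90, -30).
- rail: Front rail of the rack: dark bamboo rod, 12 mm diameter, 374 mm long, rigidly fixed across the divider tops. Origin at its middle, on its axis, 6 mm behind the divider fronts and 44 mm above the shelf: its top is 50 mm above the shelf, the opening below it 38 mm high. It runs along its y; axes as the rack's.
- power_bank: Green power bank, flat and loose on the shelf before the rack: 80 mm long (x), 40 wide (y), 26 thick (z), about 0.16 kg. Origin: centre of its underside. Its +x end starts towards the rack, within 0.25 rad of straight, anywhere before the middle four gaps. Fully home, its origin is at x = 30 mm of the rack and its near end stands 10 mm proud of the divider fronts.
- vase: Blue ceramic vase, 88 mm across, 104 mm high, loose on the upper shelf (100 mm above the lower one) behind the left or the right end of the rack; it marks the end from which to count. Origin at the centre of its foot.
- tablet_stand: White tablet stand, empty, 110 x 140 mm, 105 mm high, loose on the upper shelf behind the other end of the rack. Origin at the centre of its underside.
- key_tray: Steel key tray 130 x 190 x 22 mm, loose on the lower shelf to the right. Origin at the centre of its underside.
- keys: Car key with a brass key, about 36 x 115 x 12 mm, lying in the key tray. Origin on its underside at the ring, amid the bunch.
- glasses_case: Brown glasses case 60 x 155 x 42 mm, loose on the lower shelf to the left. Origin at the centre of its underside.
- earbuds: White earbuds case 56 x 44 x 24 mm, parked loose in one of the two end gaps of the rack. Origin at the centre of its underside.
- charger: Black charger block 48 x 40 x 28 mm, parked loose in the other end gap of the rack. Origin at the centre of its underside.
- bin_lip (a point): Middle of the grip lip, at the top front, of the clear tilt-out bin of spare chargers; its grey housing (130 x 190 x 135 mm) is fixed on the lower shelf at the left. The bin stands ajar and stays where it is.
Things that resemble listed ones, but are neither listed nor needed, are in the scene too. Of the things shaped like the power_bank, the green one is meant.

How it is judged:
On the way, in this order (a step that is already met when the one before it is completed fails the run):
1. the closed fingertips touch the top front rail over the first gap from the vase end (contact force between the fingers and rail above 0.3 N and ((y of vase in the frame of rack above 0 m and y of the grasp point in the frame of rack between 0.13 and 0.178 m) or (y of vase in the frame of rack below 0 m and y of the grasp point in the frame of rack between -0.178 and -0.13 m))), for 0.04 s.
2. still on the rail, they pass the divider between the first and second gaps (contact force between the fingers and rail above 0.3 N and ((y of vase in the frame of rack above 0 m and y of the grasp point in the frame of rack between 0.11 and 0.128 m) or (y of vase in the frame of rack below 0 m and y of the grasp point in the frame of rack between -0.128 and -0.11 m))), for 0.04 s.
3. still on the rail, they pass over the second gap (contact force between the fingers and rail above 0.3 N and ((y of vase in the frame of rack above 0 m and y of the grasp point in the frame of rack between 0.072 and 0.108 m) or (y of vase in the frame of rack below 0 m and y of the grasp point in the frame of rack between -0.108 and -0.072 m))), for 0.04 s.
4. still on the rail, they pass the divider between the second and third gaps (contact force between the fingers and rail above 0.3 N and ((y of vase in the frame of rack above 0 m and y of the grasp point in the frame of rack between 0.05 and 0.069 m) or (y of vase in the frame of rack below 0 m and y of the grasp point in the frame of rack between -0.069 and -0.05 m))), for 0.04 s.
5. still on the rail, they arrive over the third gap (contact force between the fingers and rail above 0.3 N and ((y of vase in the frame of rack above 0 m and y of the grasp point in the frame of rack between 0.012 and 0.048 m) or (y of vase in the frame of rack below 0 m and y of the grasp point in the frame of rack between -0.048 and -0.012 m))), for 0.04 s.
6. the power bank has been pushed fully home in that third gap (x of power_bank in the frame of rack above 0.025 m and ((y of vase in the frame of rack above 0 m and y of power_bank in the frame of rack between 0.02 and 0.04 m) or (y of vase in the frame of rack below 0 m and y of power_bank in the frame of rack between -0.04 and -0.02 m)) and z of power_bank in the frame of rack below 0.006 m and angle between the x axis of power_bank and the x axis of rack, either way round below 0.15 rad and angle between power_bank's own z axis and vertical below 0.08 rad), for 0.2 s.
At the end, for the whole second after the job is handed in: The power bank lies flat on the shelf in the third gap from the vase end, within 10 mm of the gap's centre line and 0.15 rad of its direction, within 5 mm of touching the back board, at rest (all of step 6 and linear speed of power_bank below 0.01 m/s and angular speed of power_bank below 0.1 rad/s).
It fails at once if the power bank is lifted 10 mm off the shelf or tipped by more than 0.25 rad (height (world z) of power_bank above 0.01 m or angle between power_bank's own z axis and vertical above 0.25 rad).
It fails at once if the vase or the tablet stand is moved by more than 12 mm (distance of any of vase, tablet_stand from where it was at the start of the episode above 0.012 m).
It fails at once if the key tray or the keys or the glasses case is moved by more than 12 mm (distance of any of key_tray, keys, glasses_case from where it was at the start of the episode above 0.012 m).
It fails at once if the earbuds case in its gap or the charger in its gap is moved by more than 12 mm (distance of any of earbuds, charger from where it was at the start of the episode above 0.012 m).
It fails at once if the tilt-out bin is moved by more than 12 mm (distance of bin_lip from where it was at the start of the episode above 0.012 m).
It also fails if it takes over 61 s, if anything falls off the work surface, if the arm or the gripper's body presses on something with over 40 N, if the wrist force passes 120 N, or if a joint passes its speed limit or range.

## Robot

A 6-joint arm with a two-finger parallel gripper is mounted at the origin on the work surface. World frame = base frame: x ahead of the robot, y to its left, z up, the work surface at z = 0. Lengths are in m, angles in rad, forces in N, time in s.
With the tool pointing down it reaches from about 0.425 to 1.125 m from the base axis. Payload 14.9 kg.
Tool frame: the origin (TCP) lies between the finger pads; the fingertips stand 19 mm ahead of it and the grasp point (between the pads) is the TCP; z points along the fingers, y is the line along which they close (so a half turn about z gives the same grasp; the last joint's range is limited). The gripper opens to 91 mm and grips with 3 to 60 N. Pads are 32 mm wide; open, the fingers measure 118 mm over their backs; the gripper's body (76 mm by 178 mm) begins 60 mm behind the grasp point.
Start: joints at [1.298, 0.379, 1.734, -0, 1.028, -0.033], TCP at [0.166, 0.68, 0.233] pointing down, gripper open.
Joint ranges: [-2.77, 2.77], [-0.74, 2.19], [0, 2.66], [-1.06, 4.2], [0.31, 2.87], [-3.08, 3.08]. Speed limits (rad/s): [1.89, 1.89, 2.39, 3.14, 3.14, 3.14].

## Interface

Orientations are given as a unit quaternion [w, x, y, z].
In Python, from station import bot gives the robot as it stands.
- The arm moves only by the tool apply_moves, never from a script. Its arguments are lists of equal length, an entry for each row: "turn": the turn, a rotation vector about the tool's x, y, z in rad, a list of three; "dp": the shift along the tool's x, y, z in cm, a list of three; "grip": the gripper command: -1 is shut, 1 is fully open, values between are in proportion. A call has 1 to 5 rows; each row is the pose to reach, as a shift and turn from the pose commanded when the call began, along the tool's axes at that moment; what a row does not reach only later rows make up. A row lasts 1/8 s, in which the tool goes at most 62.5 mm and 10.7 degrees, less where a joint would pass 70% of its speed; a pose out of reach is approached as far as the arm can. A call with a gripper value outside its range is refused whole. The fingers move at their own pace and stop on an object; "squeeze" is the grip in N (left out, the last holds). Time passes only in rows, so rows that repeat a pose let the fingers close. It gives the time, the measured TCP pose, the force, the opening and the grip force at its end, in the units of the state.
- bot.sense(): the state, without advancing time (a new reading comes with each control period).
- bot.read_camera(name): name is "side" or "top"; returns the picture (400x640x3 uint8, blue, green, red); there is no depth.
- bot.camera_info(name): a dict with "vertical_fov" (degrees; the focal length in pixels is half the picture's height over the tangent of half this angle, whatever the lens; pixels are square), "cx", "cy" (the principal point, pixels), "rvec" (rotation vector, rad) and "tvec" (3), from world to camera coordinates, as OpenCV has them. Camera axes: x right, y down, z forward; pixel columns grow to the right and rows downward; lengths in m; the calibration is good to about 2 mm. A picture is of the moment at which its call begins. camera_info takes no time and is no camera call.
- bot.job_done(): hands the job in; it is judged then, once.
The state is a dict: "time": time; "q": joint angles; "qd": joint speeds; "effort": joint torques, N m; "tcp_pos": TCP position; "eef_rot": TCP orientation; "force": force on the tool from outside, world axes, zero at the start; "torque": the same for the moment, N m; "opening": finger opening in m; "gripper_force": force on a finger pad.
Only numpy, scipy, OpenCV 4.12 (cv2) and the standard library are available. Lean on these libraries where they do the work, as an engineer would, in place of code of your own. Each camera call takes 0.05 s, during which the arm holds its last target. There are 200 camera calls.

## Working session

There is one attempt and no reset: what is moved stays moved. The work goes in short steps, Python scripts to look and compute and a tool call to move; the robot and the scene stay as the last step left them, time stands still between calls to the robot, and variables do not carry over. Pictures are saved under pics/ and viewed, at most 10 in all, crops included, and the job is handed in when it is done.

Besides the shell and the picture viewer there is one more tool, called after ">>>" as a command line: name --argument value ..., lists and objects as JSON in quotes. apply_moves: Moves the arm, as the interface text tells. Its arguments: {"type":"object","properties":{"turn":{"type":"array","items":{"type":"array","items":{"type":"number"}}},"dp":{"type":"array","items":{"type":"array","items":{"type":"number"}}},"grip":{"type":"array","items":{"type":"number"}},"squeeze":{"type":"number"}},"required":["turn","dp","grip"]}

```bash
mkdir -p pics
python3 - <<'E'
from station import bot
import cv2
for n in("top","side"):
    cv2.imwrite(f"pics/{n}0.png",bot.read_camera(n)); print(n,bot.camera_info(n))
print(bot.sense())
E
```

```text
top {'vertical_fov': 50.17602824380242, 'cx': 320.36490918891485, 'cy': 206.1578061409896, 'rvec': array([ 2.15587041, -2.15798202,  0.17112126]), 'tvec': array([-0.0382464 ,  0.52214695,  1.23468536])}
side {'vertical_fov': 47.78592432807079, 'cx': 318.7724580650442, 'cy': 196.23730985308512, 'rvec': array([ 2.18602579, -0.79685202,  0.38591142]), 'tvec': array([-0.42276873,  0.26571055,  1.27481946])}
{'time': 0.1, 'q': array([ 1.29770998e+00,  3.79338728e-01,  1.73470446e+00, -4.53941175e-07,
        1.02847064e+00, -3.32854029e-02]), 'qd': array([-0.00118699, -0.00191543, -0.00115737,  0.00023665, -0.00059869,
       -0.00097869]), 'effort': array([-1.23250124e-03, -7.65039325e+01, -4.35294521e+01,  6.51942752e-02,
        3.98411904e-02, -5.58873046e-05]), 'tcp_pos': array([0.1661663 , 0.67966408, 0.23237487]), 'eef_rot': array([-7.00877070e-05,  1.19613266e-01,  9.92820454e-01, -4.55223005e-04]), 'force': array([0.02626459, 0.49444038, 0.57411347]), 'torque': array([-0.02777409, -0.00192689,  0.030373  ]), 'gripper_force': 0.0, 'opening': 0.09128469910133076}
```

View pics/top0.png

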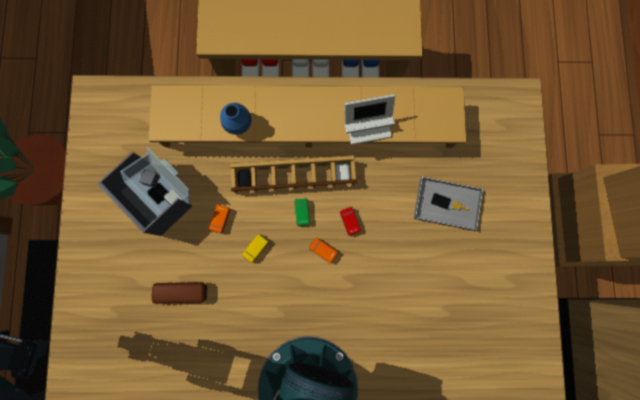

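View pics/side0.png

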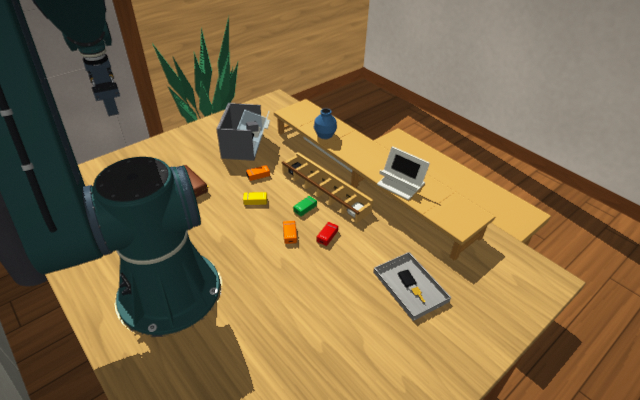

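The vase (236,118) is at the left (+y) end of the rack. The power-bank-shaped things in the top view are green (302,212), red (350,221), yellow (256,248), orange (220,218) and orange (323,250). Green at (302,212) is the one meant, by its colour. I'll confirm it in an enlarged crop.

```bash
cat > h.py <<'E'
import numpy as np,cv2
from station import bot
def cam(n):
    c=bot.camera_info(n); f=200/np.tan(np.radians(c["vertical_fov"]/2))
    return np.array([[f,0,c["cx"]],[0,f,c["cy"]],[0,0,1]]),c["rvec"],c["tvec"]
def w2p(n,P):
    K,r,t=cam(n); return cv2.projectPoints(np.array(P,float).reshape(-1,3),r,t,K,None)[0][:,0]
def p2w(n,uv,z):
    K,r,t=cam(n); R=cv2.Rodrigues(r)[0]; o=-R.T@t
    out=[]
    for u,v in uv:
        d=R.T@np.linalg.solve(K,[u,v,1]); out.append(o+d*(z-o[2])/d[2])
    return np.array(out)
E
python3 - <<'E'
import cv2,numpy as np
from h import *
for n,(u,v,w,h) in {"top":(222,140,150,100),"side":(270,145,120,90)}.items():
    im=cv2.imread(f"pics/{n}0.png")
    s=5 if n=="top" else 6
    cv2.imwrite(f"pics/{n}0c.png",cv2.resize(im[v:v+h,u:u+w],None,fx=s,fy=s,interpolation=cv2.INTER_CUBIC))
    hsv=cv2.cvtColor(im,cv2.COLOR_BGR2HSV)
    m=cv2.inRange(hsv,(45,100,50),(80,255,255))
    k,l,st,ce=cv2.connectedComponentsWithStats(m)
    for i in range(1,k):
        if st[i,4]>60: print(n,st[i],ce[i]); c=cv2.findContours((l==i).astype('uint8'),0,2)[0][0]; print(cv2.minAreaRect(c))
E
```

```text
top [  0 179  16  13 118] [  5.27966102 184.38983051]
((7.5, 185.0), (12.0, 15.0), 90.0)
top [295 199  15  27 342] [301.69298246 211.84502924]
((301.708984375, 211.7991943359375), (26.34589958190918, 13.037147521972656), 84.80557250976562)
side [ 195   24   42   92 1795] [214.49470752  78.9448468 ]
((215.50172424316406, 69.52931213378906), (89.55108642578125, 41.340301513671875), 86.633544921875)
side [155  48  41  60 598] [177.57692308  80.51003344]
((175.44635009765625, 77.22532653808594), (71.21173858642578, 15.984972953796387), 58.392494201660156)
side [170  89  27  33 275] [184.15272727 108.15636364]
((181.57839965820312, 104.67027282714844), (38.96637725830078, 10.73413372039795), 53.97262954711914)
side [294 196  23  20 277] [304.88086643 205.53429603]
((304.9999694824219, 205.4999542236328), (12.480754852294922, 24.406808853149414), 56.3099365234375)
```

View pics/top0c.png

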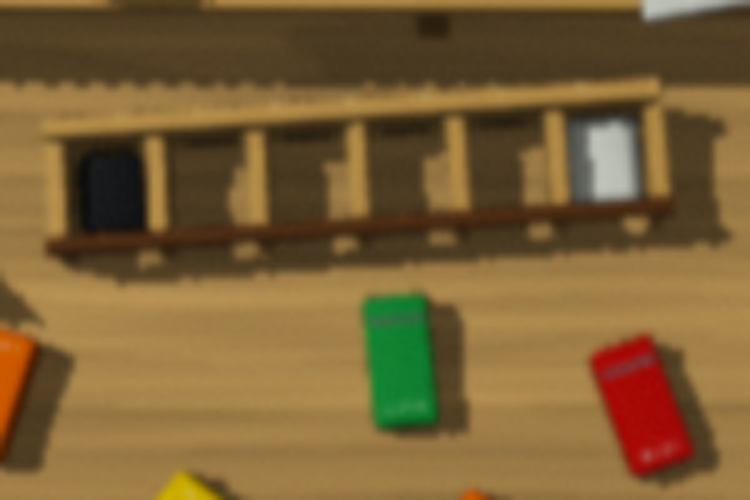

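View pics/side0c.png

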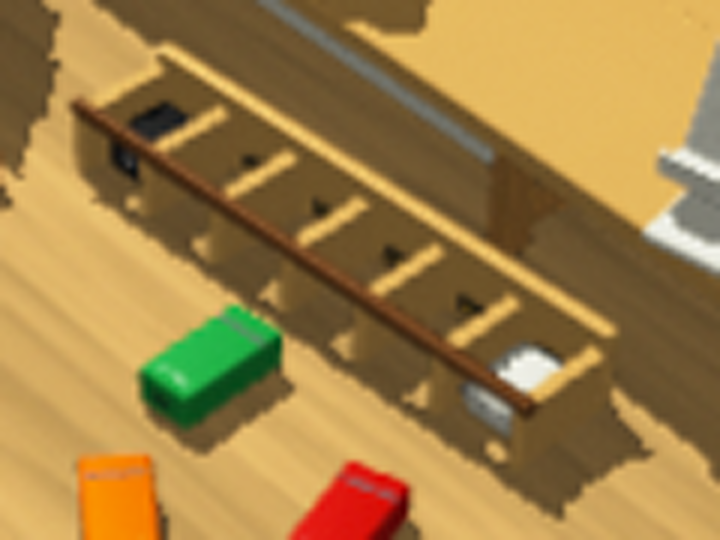

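The crops show the rack running from rail end (47,245) to (672,207) in top-crop pixels. The black charger is in the vase-end gap and the earbuds are at the far end. Green is confirmed at crop (400,360), and it lies before the fourth gap, so it has to move about one gap left.

```bash
cat >> h.py <<'E'
from scipy.optimize import least_squares
def T(p,P):
    x,y,a=p; c,s=np.cos(a),np.sin(a); P=np.array(P,float)
    return np.c_[x+c*P[:,0]-s*P[:,1],y+s*P[:,0]+c*P[:,1],P[:,2]]
def crop(uv,o,s): return np.array(o)+(np.array(uv,float)+.5)/s-.5
def fit(obs,p0):
    f=lambda p:np.concatenate([(w2p(n,T(p,P))-uv).ravel() for n,P,uv in obs])
    r=least_squares(f,p0,loss="soft_l1"); return r.x,r.fun.reshape(-1,2)
E
python3 - <<'E'
from h import *
to,so=(222,140),(270,145)
rail=[(.006,.187,.044),(.006,-.187,.044)]
bd=[(.082,.185,.056),(.082,-.185,.056)]
divs=[(.006,y,.050) for y in (.12,.06,0,-.06,-.12)]
rk,res=fit([("top",rail,crop([(47,245),(672,208)],to,5)),("side",rail,crop([(76,103),(532,408)],so,6)),
 ("top",bd,crop([(42,123),(657,80)],to,5)),("side",bd,crop([(165,45),(615,332)],so,6))],[.7,.05,0.])
print("rack",rk,res.round(1).tolist())
pb=[(.04,.02,.026),(.04,-.02,.026),(-.04,-.02,.026),(-.04,.02,.026)]
b,res=fit([("top",pb,crop([(363,298),(427,293),(437,424),(376,430)],to,5)),("side",pb,crop([(235,308),(281,345),(185,410),(142,375)],so,6))],[.65,.05,0.])
print("pb",b,res.round(1).tolist())
c,s=np.cos(rk[2]),np.sin(rk[2]);d=b[:2]-rk[:2];print("pb in rack",c*d[0]+s*d[1],-s*d[0]+c*d[1],b[2]-rk[2])
for y in(.15,.03): print("rail",y,T(rk,[(.006,y,.05)]))
for n,uv in {"orange":(220,218),"red":(350,221),"yellow":(256,248),"orange2":(323,250),"bin":(185,195)}.items(): print(n,p2w("top",[uv],.026))
E
```

```text
rack [0.57836923 0.04081771 0.06830145] [[-0.5, 0.7], [-0.0, -0.2], [-0.5, 0.7], [-0.5, 1.2], [-0.6, -0.9], [0.6, -0.3], [0.2, -0.4], [0.8, 0.1]]
pb [0.50643906 0.01569729 0.09878065] [[0.0, 0.2], [0.5, -0.1], [1.1, 0.0], [-0.1, 0.2], [-0.1, -0.4], [0.6, -1.0], [-0.2, -0.3], [-1.5, -0.4]]
pb in rack -0.07347688947243786 -0.020152733215433215 0.030479207344445897
rail 0.15 [[0.57411799 0.19087745 0.05      ]]
rail 0.03 [[0.58230779 0.07115725 0.05      ]]
orange [[0.48795724 0.26013668 0.026     ]]
red [[ 0.47884487 -0.12754745  0.026     ]]
yellow [[0.39877746 0.15149774 0.026     ]]
orange2 [[ 0.3925877  -0.04646818  0.026     ]]
bin [[0.55732406 0.36672169 0.026     ]]
```

```bash
cat >> h.py <<'E'
from scipy.spatial.transform import Rotation as Ro
RK=np.array([0.5784,0.0408,0.0683])
def goal(x,y,z,rack=True,yaw=0.0683):
    "tool-frame dp (cm) and turn to reach (x,y) in rack or world, tool down, tool y along yaw"
    s=bot.sense(); q=s["eef_rot"]; R=Ro.from_quat([q[1],q[2],q[3],q[0]])
    p=T(RK,[(x,y,z)])[0] if rack else np.array([x,y,z])
    G=Ro.from_euler("z",yaw)*Ro.from_matrix(np.diag([-1.,1,-1]))
    print("t",round(s["time"],2),"tcp",s["tcp_pos"].round(4),"F",s["force"].round(1),"q",s["q"].round(2))
    print("dp",(R.inv().apply(p-s["tcp_pos"])*100).round(2),"turn",(R.inv()*G).as_rotvec().round(3))
E
python3 -c "
from h import *
goal(.006,.15,.15)"
```

```text
t 0.1 tcp [0.1662 0.6797 0.2324] F [0.  0.5 0.6] q [ 1.3   0.38  1.73 -0.    1.03 -0.03]
dp [-51.24 -37.78   8.27] turn [-0.001 -0.    -0.308]
```

>>> apply_moves --turn '[[0, 0, -0.15], [0, 0, -0.308], [0, 0, -0.308], [0, 0, -0.308], [0, 0, -0.308]]' --dp '[[-5, -3.7, 0], [-10, -7.4, 0], [-15, -11, 0], [-20, -14.8, 0], [-25, -18.4, 0]]' --grip '[-1, -1, -1, -1, -1]'

```text
time: 0.72
tcp_pos: [0.3662, 0.4401, 0.2328]
eef_rot: [-0.0, -0.034, 0.999, -0.0]
force: [1.3, 0.1, 0.5]
opening: 0.0442
gripper_force: 0.0
```

```bash
python3 -c "
from h import *
goal(.006,.15,.15)"
```

```text
t 0.72 tcp [0.3662 0.4401 0.2328] F [1.3 0.1 0.5] q [ 0.84  0.18  2.   -0.    0.97 -0.8 ]
dp [-19.04 -26.28   8.29] turn [-0. -0.  0.]
```

>>> apply_moves --turn '[[0, 0, 0], [0, 0, 0], [0, 0, 0], [0, 0, 0], [0, 0, 0]]' --dp '[[-3.5, -5, 0], [-7, -10, 0], [-10.5, -15, 0], [-14, -20, 0], [-17.5, -24, 0]]' --grip '[-1, -1, -1, -1, -1]'

```text
time: 1.35
tcp_pos: [0.5573, 0.2123, 0.2329]
eef_rot: [-0.0, -0.034, 0.999, -0.0]
force: [0.8, -0.0, 0.5]
opening: 0.0006
gripper_force: 0.0
```

```bash
python3 -c "
from h import *
goal(.006,.152,.085)"
```

```text
t 1.35 tcp [0.5573 0.2123 0.2329] F [ 0.8 -0.   0.5] q [ 0.32  0.22  1.95 -0.    0.98 -1.31]
dp [-1.54 -2.05 14.79] turn [-0.    -0.    -0.001]
```

>>> apply_moves --turn '[[0, 0, 0], [0, 0, 0], [0, 0, 0], [0, 0, 0], [0, 0, 0]]' --dp '[[-1.5, -2, 4], [-1.5, -2, 8], [-1.5, -2, 12], [-1.5, -2, 14.8], [-1.5, -2, 14.8]]' --grip '[-1, -1, -1, -1, -1]'

```text
time: 1.98
tcp_pos: [0.5713, 0.195, 0.083]
eef_rot: [-0.002, -0.034, 0.999, -0.001]
force: [-0.1, 0.5, 0.1]
opening: 0.0005
gripper_force: 0.0
```

Run:
```python
from h import *
goal(.006,.152,.069)
for n,(u,v) in {"top":(190,110),"side":(230,110)}.items():
    im=bot.read_camera(n); cv2.imwrite(f"pics/{n}1.png",im)
a=cv2.imread("pics/top1.png")[130:250,215:375]; b=cv2.imread("pics/side1.png")[110:230,250:410]
cv2.imwrite("pics/c1.png",cv2.resize(np.hstack([a,b]),None,fx=2.5,fy=2.5,interpolation=cv2.INTER_CUBIC))
```

```text
t 1.98 tcp [0.5713 0.195  0.083 ] F [-0.1  0.5  0.1] q [ 0.29  0.45  1.98  0.    0.72 -1.35]
dp [-0.27 -0.23  1.4 ] turn [-0.001 -0.004 -0.   ]
```

View pics/c1.png

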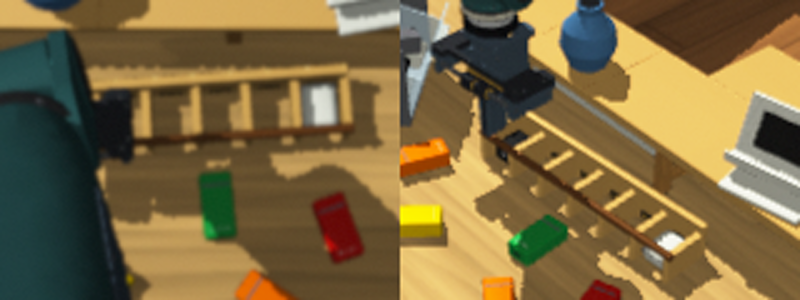

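The fingertips are over the left end of the rail, just inside the first gap. Next I lower gently to contact.

>>> apply_moves --turn '[[0, 0.0, 0], [0, 0, 0], [0, 0, 0], [0, 0, 0], [0, 0, 0]]' --dp '[[-0.2, -0.2, 0.7], [-0.2, -0.2, 1.1], [-0.2, -0.2, 1.3], [-0.2, -0.2, 1.5], [-0.2, -0.2, 1.5]]' --grip '[-1, -1, -1, -1, -1]'

```text
time: 2.7
tcp_pos: [0.5747, 0.1936, 0.0698]
eef_rot: [-0.0, -0.034, 0.999, -0.0]
force: [-0.3, -0.2, -0.2]
opening: 0.001
gripper_force: 0.0
```

```bash
python3 -c "
from h import *
goal(.006,.152,.069)"
```

```text
t 2.7 tcp [0.5747 0.1936 0.0698] F [-0.3 -0.2 -0.2] q [ 0.29  0.47  1.97 -0.    0.7  -1.35]
dp [ 0.08 -0.07  0.08] turn [-0. -0. -0.]
```

>>> apply_moves --turn '[[0, 0, 0], [0, 0, 0], [0, 0, 0], [0, 0, 0]]' --dp '[[0, 0, 0.1], [0, 0, 0.2], [0, 0, 0.2], [0, 0, 0.2]]' --grip '[-1, -1, -1, -1]'

```text
time: 3.2
tcp_pos: [0.575, 0.1937, 0.0689]
eef_rot: [0.0, -0.034, 0.999, 0.0]
force: [-5.6, -2.6, 15.5]
opening: 0.0006
gripper_force: 7.8
```

Contact is made at 15 N. I'll ease slightly and slide toward -y.

>>> apply_moves --turn '[[0, 0, 0], [0, 0, 0], [0, 0, 0], [0, 0, 0], [0, 0, 0]]' --dp '[[0, -1, -0.02], [0, -2.2, -0.02], [0, -3.4, -0.02], [0, -4.6, -0.02], [0, -5.8, -0.02]]' --grip '[-1, -1, -1, -1, -1]'

```text
time: 3.82
tcp_pos: [0.5798, 0.136, 0.069]
eef_rot: [0.001, -0.034, 0.999, 0.001]
force: [-0.4, 6.7, 7.0]
opening: 0.0002
gripper_force: 3.8
```

>>> apply_moves --turn '[[0, 0, 0], [0, 0, 0], [0, 0, 0], [0, 0, 0], [0, 0, 0]]' --dp '[[0, -1.2, 0.02], [0, -2.4, 0.02], [0, -3.6, 0.03], [0, -4.8, 0.03], [0, -6.0, 0.03]]' --grip '[-1, -1, -1, -1, -1]'

```text
time: 4.45
tcp_pos: [0.5841, 0.0763, 0.0689]
eef_rot: [0.001, -0.034, 0.999, 0.001]
force: [-0.1, 9.2, 10.4]
opening: 0.0007
gripper_force: 5.4
```

```bash
python3 -c "
from h import *
goal(.006,.03,.069)"
```

```text
t 4.45 tcp [0.5841 0.0763 0.0689] F [-0.1  9.2 10.4] q [ 0.09  0.45  2.01  0.    0.68 -1.55]
dp [ 0.21 -0.5  -0.01] turn [ 0.001  0.003 -0.   ]
```

>>> apply_moves --turn '[[0, 0, 0], [0, 0, 0], [0, 0, 0], [0, 0, -0.03], [0, 0, -0.03]]' --dp '[[0, -0.5, 0.03], [0, -0.5, 0.03], [0, -0.5, -2], [2, -2, -4], [5, -5, -4]]' --grip '[-1, -1, -1, 0.6, 0.6]'

```text
time: 5.08
tcp_pos: [0.5373, 0.0225, 0.1101]
eef_rot: [0.002, -0.05, 0.999, -0.0]
force: [-0.2, -0.4, -0.2]
opening: 0.0178
gripper_force: 0.0
```

```bash
python3 -c "
from h import *
goal(.5064,.0157,.06,False,.0988)"
```

```text
t 5.08 tcp [0.5373 0.0225 0.1101] F [-0.2 -0.4 -0.2] q [-0.    0.31  2.11 -0.    0.71 -1.67]
dp [ 3.16 -0.37  5.  ] turn [-0.     0.003  0.001]
```

>>> apply_moves --turn '[[0, 0, 0], [0, 0, 0], [0, 0, 0], [0, 0, 0], [0, 0, 0]]' --dp '[[3.2, -0.4, 0], [3.2, -0.4, 0], [3.2, -0.4, 0], [3.2, -0.4, 0], [3.2, -0.4, 3]]' --grip '[0.6, 0.6, 0.6, 0.6, 0.6]'

```text
time: 5.7
tcp_pos: [0.5072, 0.0157, 0.0791]
eef_rot: [0.002, -0.049, 0.999, -0.0]
force: [0.4, -0.2, -1.2]
opening: 0.0674
gripper_force: 0.0
```

Run:
```python
from h import *
print(bot.sense()["opening"])
goal(.5064,.0157,.025,False,.0988)
a=bot.read_camera("top")[170:250,250:370]; b=bot.read_camera("side")[150:230,250:370]
cv2.imwrite("pics/c2.png",cv2.resize(np.vstack([a,b]),None,fx=3.6,fy=3.6,interpolation=cv2.INTER_CUBIC))
```

```text
0.06737263790506594
t 5.7 tcp [0.5072 0.0157 0.0791] F [ 0.4 -0.2 -1.2] q [-0.02  0.33  2.17  0.    0.63 -1.68]
dp [0.11 0.01 5.41] turn [-0.     0.004 -0.   ]
```

View pics/c2.png

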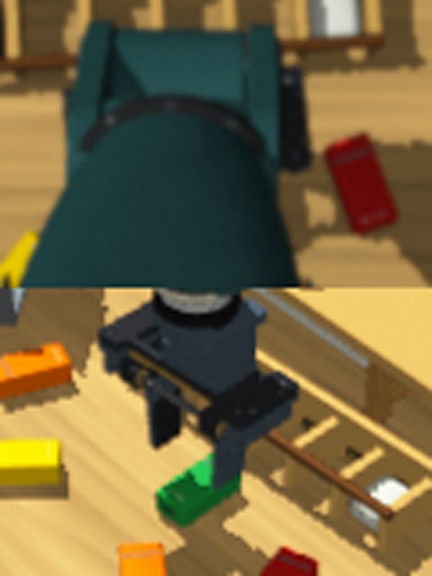

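In the side view the open fingers straddle the green bank, one on each side. I lower and close lightly.

>>> apply_moves --turn '[[0, 0, 0], [0, 0, 0], [0, 0, 0], [0, 0, 0], [0, 0, 0]]' --dp '[[0, 0, 2], [0, 0, 4.5], [0, 0, 5.1], [0, 0, 5.1], [0, 0, 5.1]]' --grip '[0.6, 0.6, 0.6, 0.1, -0.3]' --squeeze 4

```text
time: 6.42
tcp_pos: [0.5056, 0.0154, 0.0278]
eef_rot: [0.001, -0.049, 0.999, -0.0]
force: [-1.1, -0.8, 0.5]
opening: 0.0555
gripper_force: 0.0
```

>>> apply_moves --turn '[[0, 0, 0], [0, 0, 0], [0, 0, 0]]' --dp '[[0, 0, 0], [0, 0, 0], [0, 0, 0]]' --grip '[-0.3, -0.3, -0.3]'

```text
time: 6.8
tcp_pos: [0.5053, 0.0155, 0.0274]
eef_rot: [0.0, -0.049, 0.999, 0.0]
force: [-1.6, 1.9, 6.4]
opening: 0.04
gripper_force: 4.0
```

Run:
```python
from h import *
goal(-.07,.03,.0285)
```

```text
t 6.8 tcp [0.5053 0.0155 0.0274] F [-1.6  1.9  6.4] q [-0.02  0.44  2.17  0.    0.53 -1.68]
dp [-0.61  5.01 -0.11] turn [-0.     0.001  0.03 ]
```

>>> apply_moves --turn '[[0, 0, 0.01], [0, 0, 0.02], [0, 0, 0.03], [0, 0, 0.03], [0, 0, 0.03]]' --dp '[[-0.1, 1, 0], [-0.3, 2.2, 0], [-0.5, 3.5, 0], [-0.6, 4.7, 0], [-0.6, 5.0, 0]]' --grip '[-0.3, -0.3, -0.3, -0.3, -0.3]'

```text
time: 7.42
tcp_pos: [0.5065, 0.066, 0.0273]
eef_rot: [0.001, -0.035, 0.999, -0.0]
force: [1.4, -5.9, 5.3]
opening: 0.0397
gripper_force: 4.0
```

Run:
```python
from h import *
goal(-.07,.03,.0285)
```

```text
t 7.42 tcp [0.5065 0.066  0.0273] F [ 1.4 -5.9  5.3] q [ 0.08  0.44  2.16 -0.    0.54 -1.56]
dp [ 0.   -0.01 -0.12] turn [-0.     0.001  0.001]
```

>>> apply_moves --turn '[[0, 0, 0], [0, 0, 0], [0, 0, 0], [0, 0, 0]]' --dp '[[-1, 0, 0], [-2.2, 0, 0], [-3.3, 0, 0], [-3.5, 0, 0]]' --grip '[-0.3, -0.3, -0.3, -0.3]'

```text
time: 7.92
tcp_pos: [0.5421, 0.0681, 0.0268]
eef_rot: [0.001, -0.034, 0.999, 0.0]
force: [1.1, 0.2, 1.3]
opening: 0.04
gripper_force: 4.0
```

>>> apply_moves --turn '[[0, 0, 0], [0, 0, 0], [0, 0, 0], [0, 0, 0], [0, 0, 0]]' --dp '[[0, 0, 0], [0, 0, 0], [0, 0, 0], [0, 0, -3.5], [0, 0, -6]]' --grip '[0.1, 0.1, 0.1, 0.1, 0.1]'

```text
time: 8.55
tcp_pos: [0.5409, 0.0682, 0.0878]
eef_rot: [0.0, -0.034, 0.999, 0.0]
force: [0.2, 0.4, 1.2]
opening: 0.0499
gripper_force: 0.0
```

Run:
```python
from h import *
goal(-.108,.03,.06)
print(bot.sense()["opening"])
```

```text
t 8.55 tcp [0.5409 0.0682 0.0878] F [0.2 0.4 1.2] q [ 0.08  0.36  2.1   0.    0.68 -1.56]
dp [7.25 0.01 2.78] turn [ 0.  0. -0.]
0.04994309847372682
```

>>> apply_moves --turn '[[0, 0, 0], [0, 0, 0], [0, 0, 0], [0, 0, 0], [0, 0, 0]]' --dp '[[4, 0, 0], [7.2, 0, 0], [7.2, 0, 0], [7.2, 0, 0], [7.2, 0, 0]]' --grip '[-1, -1, -1, -1, -1]'

```text
time: 9.18
tcp_pos: [0.4701, 0.0633, 0.087]
eef_rot: [0.0, -0.034, 0.999, 0.0]
force: [0.3, 0.0, -0.2]
opening: 0.0031
gripper_force: 0.0
```

Run:
```python
from h import *
goal(-.108,.03,.03)
print(bot.sense()["opening"])
b=bot.read_camera("side")[140:240,250:370]; a=bot.read_camera("top")[140:240,250:370]
cv2.imwrite("pics/c3.png",cv2.resize(np.hstack([a,b]),None,fx=3.3,fy=3.3,interpolation=cv2.INTER_CUBIC))
```

```text
t 9.18 tcp [0.4701 0.0633 0.087 ] F [ 0.3  0.  -0.2] q [ 0.08  0.28  2.23  0.    0.63 -1.55]
dp [0.15 0.01 5.7 ] turn [ 0.     0.001 -0.   ]
0.003142737000409574
```

View pics/c3.png

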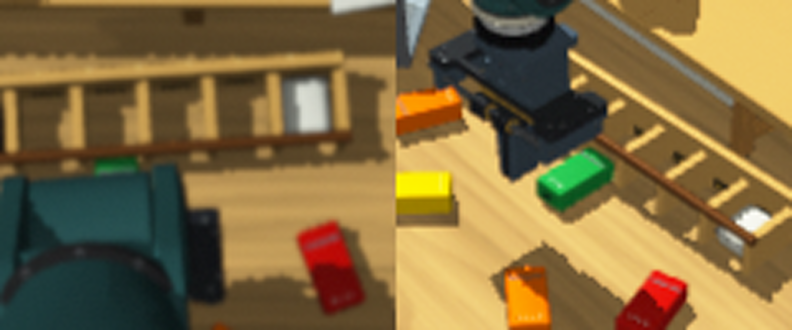

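The bank's front is at the mouth of the third gap, and the fingers are behind its near end. Now I lower and push.

>>> apply_moves --turn '[[0, 0, 0], [0, 0, 0], [0, 0, 0], [0, 0, 0], [0, 0, 0]]' --dp '[[0.5, 0, 2], [0.5, 0, 5], [0.5, 0, 5.8], [0.5, 0, 5.8], [-0.7, 0, 5.8]]' --grip '[-1, -1, -1, -1, -1]'

```text
time: 9.9
tcp_pos: [0.4765, 0.0638, 0.0296]
eef_rot: [0.0, -0.034, 0.999, 0.0]
force: [0.2, 0.0, 0.5]
opening: 0.0008
gripper_force: 0.0
```

>>> apply_moves --turn '[[0, 0, 0], [0, 0, 0], [0, 0, 0], [0, 0, 0], [0, 0, 0]]' --dp '[[-0.7, 0, 0], [-1.5, 0, 0], [-2.3, 0, 0], [-3.1, 0, 0], [-3.9, 0, 0]]' --grip '[-1, -1, -1, -1, -1]'

```text
time: 10.52
tcp_pos: [0.5153, 0.0664, 0.0288]
eef_rot: [-0.0, -0.034, 0.999, -0.0]
force: [-3.0, 0.1, 1.9]
opening: 0.0008
gripper_force: 1.4
```

Run:
```python
from h import *
goal(-.026,.03,.03)
```

```text
t 10.53 tcp [0.5153 0.0664 0.0288] F [-3.   0.1  1.9] q [ 0.08  0.45  2.14 -0.    0.55 -1.56]
dp [-3.52  0.01 -0.12] turn [-0. -0. -0.]
```

>>> apply_moves --turn '[[0, 0, 0], [0, 0, 0], [0, 0, 0], [0, 0, 0], [0, 0, 0]]' --dp '[[-0.8, 0, 0], [-1.6, 0, 0], [-2.4, 0, 0], [-2.8, 0, 0], [-3.1, 0, 0]]' --grip '[-1, -1, -1, -1, -1]'

```text
time: 11.15
tcp_pos: [0.5459, 0.0685, 0.0288]
eef_rot: [-0.0, -0.034, 0.999, -0.0]
force: [-2.6, -0.9, 3.5]
opening: 0.0006
gripper_force: 1.5
```

>>> apply_moves --turn '[[0, 0, 0], [0, 0, 0], [0, 0, 0]]' --dp '[[-0.15, 0, 0], [-0.3, 0, 0], [-0.3, 0, 0]]' --grip '[-1, -1, -1]'

```text
time: 11.52
tcp_pos: [0.5491, 0.0687, 0.0289]
eef_rot: [0.0, -0.034, 0.999, -0.0]
force: [-0.2, 0.0, -0.4]
opening: 0.0003
gripper_force: 0.0
```

>>> apply_moves --turn '[[0, 0, 0], [0, 0, 0], [0, 0, 0], [0, 0, 0]]' --dp '[[-0.1, 0, 0], [-0.2, 0, 0], [-0.3, 0, 0], [-0.3, 0, 0]]' --grip '[-1, -1, -1, -1]'

```text
time: 12.02
tcp_pos: [0.5518, 0.0689, 0.0288]
eef_rot: [-0.0, -0.034, 0.999, -0.0]
force: [-3.3, -0.5, 1.4]
opening: 0.0004
gripper_force: 1.3
```

>>> apply_moves --turn '[[0, 0, 0], [0, 0, 0], [0, 0, 0]]' --dp '[[-0.1, 0, 0], [-0.2, 0, 0], [-0.2, 0, 0]]' --grip '[-1, -1, -1]'

```text
time: 12.4
tcp_pos: [0.552, 0.0689, 0.0285]
eef_rot: [-0.002, -0.034, 0.999, -0.0]
force: [-13.0, -0.1, 10.5]
opening: 0.0004
gripper_force: 6.6
```

It stopped with 13 N, so it is home against the board. I'll back off and look.

>>> apply_moves --turn '[[0, 0, 0], [0, 0, 0], [0, 0, 0], [0, 0, 0], [0, 0, 0]]' --dp '[[0.5, 0, 0], [2, 0, 0], [3, 0, -3], [3, 0, -8], [3, 5, -14]]' --grip '[-1, -1, -1, -1, -1]'

```text
time: 13.02
tcp_pos: [0.5205, 0.106, 0.1581]
eef_rot: [-0.0, -0.033, 0.999, -0.0]
force: [1.5, -0.0, 0.3]
opening: 0.0008
gripper_force: 0.0
```

>>> apply_moves --turn '[[0, 0, 0], [0, 0, 0], [0, 0, 0], [0, 0, 0]]' --dp '[[0, 5, -2], [0, 10, -2], [0, 15, -2], [0, 19, -2]]' --grip '[-1, -1, -1, -1]'

```text
time: 13.52
tcp_pos: [0.5074, 0.2981, 0.1769]
eef_rot: [0.0, -0.034, 0.999, 0.0]
force: [0.2, -0.6, 0.2]
opening: 0.0004
gripper_force: 0.0
```

Run:
```python
from h import *
b=bot.read_camera("side")[140:240,270:390]; a=bot.read_camera("top")[140:240,222:372]
s=cv2.INTER_CUBIC
cv2.imwrite("pics/c4.png",np.hstack([cv2.resize(x,None,fx=2.9,fy=2.9,interpolation=s) for x in (a,b)]))
```

```text
(no output)
```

View pics/c4.png

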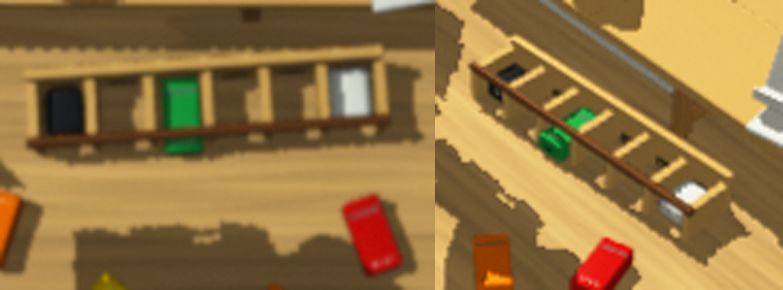

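The green bank sits straight in the third gap from the vase end (after the charger and one empty gap), against the board. Charger and earbuds have not moved.

```bash
python3 -c "
from station import bot
print(bot.job_done())"
```

```text
the job is handed in; nothing more can be done
None
```

I counted the gaps by touch along the front rail and pushed the green power bank home in the third gap from the vase end. The job is handed in; the hand-in returned no verdict.

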